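# Put the closed craft cutters away in the caddy

## Task

After art class, put the craft cutters away: lay every cutter whose slider is pulled back (no blade showing) flat, slider up, in the caddy pocket of its own colour, resting wholly on the pocket's floor, either way round. Do not disturb the two cutters whose slider is pushed forward and blade is out: leave them lying where they are.

Things in the scene. Friction and masses are not known exactly. Their poses are not given: they have to be found in the camera images.
- cutter_red: Closed red craft cutter, lying flat, loose: no blade showing, black slider on top pulled back, away from the nose. Handle 105 long (x), 20 wide (y), 16 high, 45 g. Origin: centre of the handle's underside, on the surface; +x to the steel nose (blade end), z up. Slider 18 x 11, 5 mm proud of the top, at x = -32, locked.
- cutter_yellow: Closed yellow craft cutter, lying flat, loose: no blade showing, black slider on top pulled back, away from the nose. Handle 105 long (x), 20 wide (y), 16 high, 45 g. Origin: centre of the handle's underside, on the surface; +x to the steel nose (blade end), z up. Slider 18 x 11, 5 mm proud of the top, at x = -32, locked.
- cutter_green: Closed green craft cutter, lying flat, loose: no blade showing, black slider on top pulled back, away from the nose. Handle 105 long (x), 20 wide (y), 16 high, 45 g. Origin: centre of the handle's underside, on the surface; +x to the steel nose (blade end), z up. Slider 18 x 11, 5 mm proud of the top, at x = -32, locked.
- cutter_blue: Closed blue craft cutter, lying flat, loose: no blade showing, black slider on top pulled back, away from the nose. Handle 105 long (x), 20 wide (y), 16 high, 45 g. Origin: centre of the handle's underside, on the surface; +x to the steel nose (blade end), z up. Slider 18 x 11, 5 mm proud of the top, at x = -32, locked.
- open_blue: Open blue craft cutter, to be left: black slider pushed forward (x = +30, 5 mm proud, locked), silver blade 12 wide, 2 thick, at mid-height, 38 mm out of the nose (x = 52 to 90). Lies flat, loose. Handle 105 long (x), 20 wide (y), 16 high, 45 g. Origin: centre of the handle's underside, on the surface; +x to the steel nose (blade end), z up. 
- open_yellow: Open yellow craft cutter, to be left: black slider pushed forward (x = +30, 5 mm proud, locked), silver blade 12 wide, 2 thick, at mid-height, 38 mm out of the nose (x = 52 to 90). Lies flat, loose. Handle 105 long (x), 20 wide (y), 16 high, 45 g. Origin: centre of the handle's underside, on the surface; +x to the steel nose (blade end), z up. 
- pocket_red: Open-topped red pocket, one of four fixed 2 x 2 in a low wooden caddy (288 x 160, rim 18 mm above table). Outside 136 (x) by 72 (y), inside 130 by 66, walls 3. Origin: centre of its underside, 5 mm above the table; inner floor 3 mm and wall tops 12 mm above the origin. x along its length, z up.
- pocket_yellow: Open-topped yellow pocket, one of four fixed 2 x 2 in a low wooden caddy (288 x 160, rim 18 mm above table). Outside 136 (x) by 72 (y), inside 130 by 66, walls 3. Origin: centre of its underside, 5 mm above the table; inner floor 3 mm and wall tops 12 mm above the origin. x along its length, z up.
- pocket_green: Open-topped green pocket, one of four fixed 2 x 2 in a low wooden caddy (288 x 160, rim 18 mm above table). Outside 136 (x) by 72 (y), inside 130 by 66, walls 3. Origin: centre of its underside, 5 mm above the table; inner floor 3 mm and wall tops 12 mm above the origin. x along its length, z up.
- pocket_blue: Open-topped blue pocket, one of four fixed 2 x 2 in a low wooden caddy (288 x 160, rim 18 mm above table). Outside 136 (x) by 72 (y), inside 130 by 66, walls 3. Origin: centre of its underside, 5 mm above the table; inner floor 3 mm and wall tops 12 mm above the origin. x along its length, z up.
Mind the look-alikes: they are no part of the job. Leave any orange look-alike of the cutter_yellow alone.

How it is judged (in metres and radians):
At the end, for the whole second after the job is handed in: Each closed cutter lies released, at rest and flat (0.08 rad), slider up, on the floor of its own colour's pocket: origins within 20 mm along, 26 mm across, cutter under 8 mm above the pocket's origin; both open cutters within 20 mm of their start (x of cutter_red in the frame of pocket_red between -0.02 and 0.02 m and y of cutter_red in the frame of pocket_red between -0.026 and 0.026 m and z of cutter_red in the frame of pocket_red between 0 and 0.008 m and angle between each of cutter_red, cutter_yellow, cutter_green, cutter_blue's own z axis and vertical below 0.08 rad and linear speed of each of cutter_red, cutter_yellow, cutter_green, cutter_blue below 0.02 m/s and x of cutter_yellow in the frame of pocket_yellow between -0.02 and 0.02 m and y of cutter_yellow in the frame of pocket_yellow between -0.026 and 0.026 m and z of cutter_yellow in the frame of pocket_yellow between 0 and 0.008 m and x of cutter_green in the frame of pocket_green between -0.02 and 0.02 m and y of cutter_green in the frame of pocket_green between -0.026 and 0.026 m and z of cutter_green in the frame of pocket_green between 0 and 0.008 m and x of cutter_blue in the frame of pocket_blue between -0.02 and 0.02 m and y of cutter_blue in the frame of pocket_blue between -0.026 and 0.026 m and z of cutter_blue in the frame of pocket_blue between 0 and 0.008 m and distance of each of open_blue, open_yellow from where it was at the start of the episode below 0.02 m); the robot touches nothing.
It fails at once if an open cutter (blade out) is moved more than 30 mm from where it lay (distance of any of open_blue, open_yellow from where it was at the start of the episode above 0.03 m).
It also fails if it takes over 102 s, if anything falls off the work surface, if the arm or the gripper's body presses on something with over 40 N, if the wrist force passes 120 N, or if a joint passes its speed limit or range.

## Robot

A 6-joint arm with a two-finger parallel gripper is mounted at the origin on the work surface. World frame = base frame: x ahead of the robot, y to its left, z up, the work surface at z = 0. Lengths are in m, angles in degrees, forces in N, time in s.
With the tool pointing down it reaches from about 0.35 to 0.875 m from the base axis. Payload 4.2 kg.
Tool frame: the origin (TCP) lies midway between the tips of the shut fingers; the grasp point (between the pads) lies 19 mm behind it; z points along the fingers, y is the line along which they close (so a half turn about z gives the same grasp; the last joint's range is limited). The gripper opens to 87 mm and grips with 3 to 60 N. Pads are 19 mm wide; open, the fingers measure 117 mm over their backs; the gripper's body (75 mm by 190 mm) begins 51 mm behind the grasp point.
Start: joints at [80.478, 22.042, 0.453, 0, -68.411, -14.817], TCP at [0.258, 0.569, 0.223] pointing down, gripper open.
Joint ranges: [-179.83, 179.83], [-69.29, 118.12], [-61.27, 80.66], [-181.25, 117.63], [-171.15, -9.14], [-177.46, 177.46]. Speed limits (degrees/s): [159.86, 159.86, 180, 180, 180, 180].

## Interface

Orientations are given as a 3x3 rotation matrix whose columns are the frame's x, y, z axes.
In Python, from station import r, cams gives the robot as it stands.
- The arm moves only by the tool play_rows, never from a script. Its argument "commands" is text: rows parted by semicolons, each of 6 numbers parted by spaces: the shift along the world's x, y, z normalised to -1 to 1, where 1 is 30 mm, then the turn, a rotation vector about the world's x, y, z normalised to -1 to 1, where 1 is 0.15 rad. A call has 1 to 20 rows; each row shifts and turns the commanded pose from where the row before left it; what a row does not reach is not made up. A row lasts 1/10 s, in which the tool goes at most 50 mm and 8.59 degrees, less where a joint would pass 70% of its speed; a pose out of reach is approached as far as the arm can. A call with a number of a shift or a turn outside -1 to 1 is refused whole. A call with a gripper value outside its range is refused whole. "grip" is the finger opening in mm, from 0 to 87, set as the call begins (left out, the last holds). The fingers move at their own pace and stop on an object; the grip force is fixed at half the most. Time passes only in rows, so rows that do not move let the fingers close. It gives the time, the measured TCP pose, the force, the opening and the grip force at its end, in the units of the state.
- r.sense(): the state, without advancing time (a new reading comes with each control period).
- cams.capture(name): name is "scene" or "top" or "wrist"; returns (picture, depth): 420x560x3 uint8, blue, green, red; 420x560 float32, m along the optical axis (not along the pixel's ray), 0 where there is no reading.
- cams.camera_info(name): a dict with "mtx" (3x3 intrinsics, pixels), "k1" (the pictures are not rectified: a ray, as slopes to the right and down, at radius r is drawn at 1 + k1 r^2 times it, then the intrinsics apply), "R" (3x3) and "t" (3): a world point X has camera coordinates R X + t. Camera axes: x right, y down, z forward; pixel columns grow to the right and rows downward; lengths in m; the calibration is good to about 2 mm. A picture is of the moment at which its call begins: read the wrist's pose just before it. camera_info takes no time and is no camera call; for the wrist camera it gives the pose at the moment of the call.
- r.finish_job(): hands the job in; it is judged then, once.
The state is a dict: "time_s": time; "joints": joint angles; "joint_velocities": joint speeds; "effort": joint torques, N m; "tcp_pos": TCP position; "ee_rot": TCP orientation; "wrist_force": force on the tool from outside, world axes, zero at the start; "moment": the same for the moment, N m; "gripper_width": opening from 0.0 (shut) to 1.0 (fully open); "gripper_force": force on a finger pad.
Only numpy, scipy, OpenCV 4.12 (cv2) and the standard library are available. Lean on these libraries where they do the work, as an engineer would, in place of code of your own. Each camera call takes 0.05 s, during which the arm holds its last target. There are 200 camera calls.

## Working session

There is one attempt and no reset: what is moved stays moved. The work goes in short steps, Python scripts to look and compute and a tool call to move; the robot and the scene stay as the last step left them, time stands still between calls to the robot, and variables do not carry over. Pictures are saved under pics/ and viewed, at most 14 in all, crops included, and the job is handed in when it is done.

Besides the shell and the picture viewer there is one more tool, called after "Request:" by a JSON object that holds its "op" and its "data", one argument or row to a line. play_rows: Moves the arm, as the interface text tells. Scaled input: -1 to 1 covers 30 mm each way for a shift and 0.15 rad each way for a turn. Its arguments: {"type":"object","properties":{"commands":{"type":"string"},"grip":{"type":"number"}},"required":["commands"]}

```bash
ls; mkdir -p pics; python3 - <<'E'
from station import r,cams
import cv2,numpy as np
for n in ("top","scene"):
    p,d=cams.capture(n); cv2.imwrite(f"pics/{n}0.png",p); np.save(f"pics/{n}0.npy",d)
    i=cams.camera_info(n); print(n,i)
s=r.sense(); print(s["time_s"],s["tcp_pos"],s["ee_rot"])
E
```

```text
pics
top {'mtx': array([[471.4754871 ,   0.        , 279.40018701],
       [  0.        , 471.4754871 , 213.74633541],
       [  0.        ,   0.        ,   1.        ]]), 'k1': -0.12183373782739966, 'R': array([[ 0.01083609, -0.99978553,  0.01764887],
       [-0.98471177, -0.01373808, -0.17364905],
       [ 0.17385427, -0.01549738, -0.98464944]]), 't': array([-0.03792366,  0.48174906,  1.01443618])}
scene {'mtx': array([[394.72730312,   0.        , 278.48148725],
       [  0.        , 394.72730312, 210.66217338],
       [  0.        ,   0.        ,   1.        ]]), 'k1': -0.0836081793839308, 'R': array([[ 0.68751547,  0.72593823,  0.0183349 ],
       [ 0.51081688, -0.46552604, -0.72273897],
       [-0.51612848,  0.50626   , -0.69087785]]), 't': array([-0.31513151, -0.2113796 ,  1.3194543 ])}
0.1 [0.25734244 0.56896292 0.22156827] [[ 9.11044601e-01 -4.12307167e-01 -7.31084308e-04]
 [-4.12307804e-01 -9.11042722e-01 -1.85315377e-03]
 [ 9.80195426e-05  1.98973750e-03 -9.99998016e-01]]
```

View pics/top0.png

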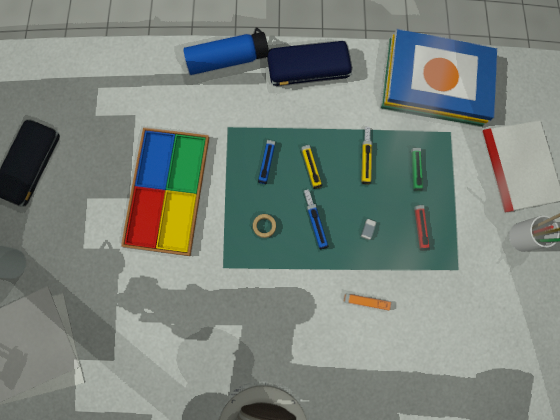

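View pics/scene0.png

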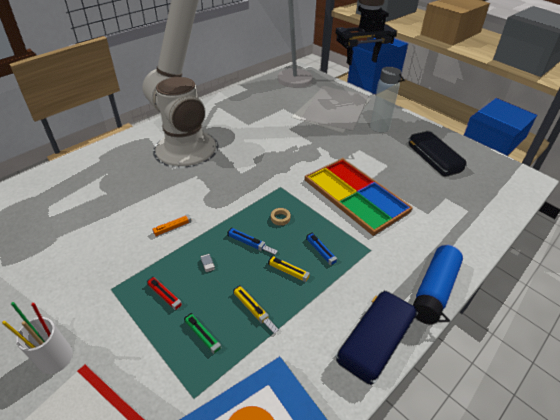

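The top view shows the closed cutters: blue (266,162), yellow (312,166), green (418,168) and red (422,227). The open ones are yellow (367,158) and blue (316,222), and the orange look-alike is at (370,301). The caddy pockets are blue (155,160), green (189,164), red (145,218) and yellow (179,221). The scene view confirms this.

```bash
cat > h.py <<'E'
import cv2,numpy as np
from station import r,cams
def ray_plane(px,info,z):
    K=info["mtx"]; R=info["R"]; t=info["t"]
    u=cv2.undistortPoints(np.float64(px).reshape(-1,1,2),K,np.array([info["k1"],0,0,0.])).reshape(-1,2)
    d=np.c_[u,np.ones(len(u))]@R; c=-R.T@t
    return (c+d*((z-c[2])/d[:,2])[:,None])[:,:2]
HUE={"red":[(0,7),(172,180)],"yellow":[(22,35)],"green":[(50,75)],"blue":[(100,125)],"orange":[(8,19)]}
SEED={"red":(422,227),"yellow":(312,166),"green":(418,168),"blue":(266,162),"oyellow":(367,158),"oblue":(316,222)}
def mask(p,c,smin=120,vmin=60):
    h=cv2.cvtColor(p,cv2.COLOR_BGR2HSV); m=0
    for a,b in HUE[c]: m=m|cv2.inRange(h,(a,smin,vmin),(b,255,255))
    return m
def blob(p,c,x0,y0,rad,**k):
    m=mask(p,c,**k); w=np.zeros_like(m); cv2.circle(w,(x0,y0),rad,255,-1)
    m=cv2.morphologyEx(m&w,cv2.MORPH_CLOSE,np.ones((3,3)))
    cs,_=cv2.findContours(m,cv2.RETR_EXTERNAL,cv2.CHAIN_APPROX_NONE)
    return max(cs,key=cv2.contourArea)[:,0,:]
def rect(pts):
    (cx,cy),(w,h),a=cv2.minAreaRect(np.float32(pts*1000))
    if w<h: w,h,a=h,w,a+90
    return np.round([cx,cy,w,h,(a+90)%180-90],1)
E
python3 - <<'E'
from h import *
p=cv2.imread("pics/top0.png"); I=cams.camera_info("top")
for n,(x,y) in SEED.items():
    print(n,rect(ray_plane(blob(p,n.lstrip("o") if n!="oyellow" else "yellow",x,y,32),I,.014)))
for n,(x,y) in {"blue":(155,160),"green":(189,164),"red":(145,218),"yellow":(179,221)}.items():
    c=blob(p,n,x,y,38); print("pocket",n,rect(ray_plane(c,I,.015)),len(c))
cv2.imwrite("pics/topcrop.png",cv2.resize(p[120:275,115:465],(800,354),interpolation=cv2.INTER_CUBIC))
E
```

```text
red [ 458.3 -365.    90.7   20.6    5.8]
yellow [ 599.8 -106.4   92.9   22.    16.8]
green [ 598.8 -360.3   91.6   21.9   -2.5]
blue [607.4   0.7  97.4  21.1 -11. ]
oyellow [ 613.7 -237.1   92.4   23.1   -3.2]
oblue [ 457.  -120.1   91.7   21.9   16.8]
pocket blue [613.6 263.9 137.   73.6  -6.5] 167
pocket green [605.3 189.7 137.5  72.6  -6.5] 169
pocket red [476.2 279.6 137.2  74.1  -6.5] 173
pocket yellow [468.  205.6 137.9  74.2  -6.4] 175
```

View pics/topcrop.png

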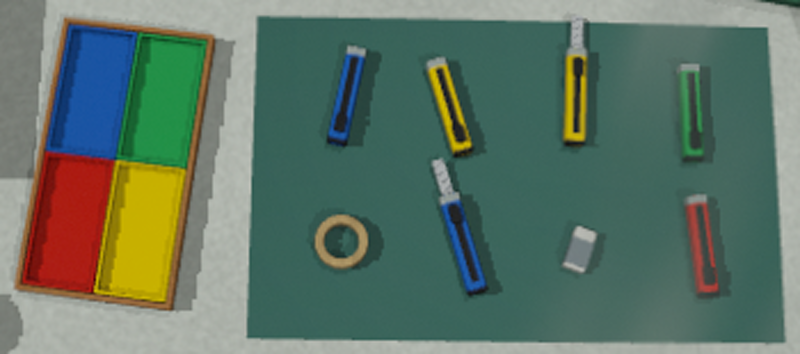

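```bash
python3 - <<'E'
from h import *
I=cams.camera_info("scene");print("bottle base,lamp base",ray_plane([(380,128),(295,78),(435,150)],I,0))
d=np.load("pics/scene0.npy"); 
print([d[y,x] for x,y in [(387,90),(388,75),(385,110),(360,45)]])
c=-I["R"].T@I["t"];print("cam",c)
J=cams.camera_info("top");print("top blobs",ray_plane([(8,262),(10,370)],J,0),ray_plane([(8,262)],J,.2))
for x,y in [(390,72),(385,115),(365,55)]:
    q=np.linalg.inv(I["mtx"])@[x,y,1]; print(I["R"].T@(q*d[y,x]-I["t"]))
E
```

```text
bottle base,lamp base [[ 0.36679825  0.59942189]
 [-0.12962715  0.65693846]
 [ 0.57831856  0.62983723]]
[np.float32(1.2993569), np.float32(1.2683873), np.float32(1.3526012), np.float32(1.9802911)]
cam [ 1.00564199 -0.53762363  0.76458738]
top blobs [[0.36435264 0.61059517]
 [0.11392401 0.58671733]] [[0.35218084 0.49497887]]
[0.36617304 0.57832244 0.21379914]
[0.38696535 0.57199597 0.06915049]
[-0.08377021  1.09388245 -0.00766774]
```

Request:
{"op": "play_rows", "data": {
  "commands": "0 -0.3 1 0 0 0;0 -0.6 0.5 0 0 0;0 -1 0 0 0 0.2;0 -1 0 0 0 0.2;0 -1 0 0 0 0.2;0 -1 0 0 0 0.2;0 -1 0 0 0 0.2;0 -1 0 0 0 0.2;0 -1 0 0 0 0.2;0 -1 0 0 0 0.15",
  "grip": 45
}}

```text
time_s: 1.1
tcp_pos: [0.2573, 0.3009, 0.2672]
ee_rot: [[0.982, -0.19, -0.0], [-0.19, -0.982, -0.001], [-0.0, 0.001, -1.0]]
wrist_force: [0.1, 0.4, -0.6]
gripper_width: 0.52
gripper_force: 0.0
```

Request:
{"op": "play_rows", "data": {
  "commands": "0.98 -0.85 -0.4 0 0 0;0.98 -0.85 -0.4 0 0 0;0.98 -0.85 -0.4 0 0 0;0.98 -0.85 -0.4 0 0 0;0.98 -0.85 -0.4 0 0 0;0.98 -0.85 -0.4 0 0 0;0.98 -0.85 -0.4 0 0 0;0.98 -0.85 -0.4 0 0 0;0.98 -0.85 -0.4 0 0 0;0.98 -0.85 -0.4 0 0 0;0.98 -0.85 -0.4 0 0 0;0.98 -0.7 -0.4 0 0 0;0 0 0 0 0 0;0 0 0 0 0 0"
}}

```text
time_s: 2.5
tcp_pos: [0.6098, 0.0003, 0.1222]
ee_rot: [[0.981, -0.193, -0.003], [-0.193, -0.981, -0.0], [-0.003, 0.001, -1.0]]
wrist_force: [-0.3, 0.3, 0.3]
gripper_width: 0.515
gripper_force: 0.0
```

```bash
python3 - <<'E'
from h import *
I=cams.camera_info("wrist"); p,d=cams.capture("wrist"); cv2.imwrite("pics/w1.png",p)
m=mask(p,"blue"); cs,_=cv2.findContours(m,0,1)
for c in cs:
    if cv2.contourArea(c)>1000: print(cv2.boundingRect(c),rect(ray_plane(c[:,0,:],I,.015)))
q=I["R"]@[.62,.05,0]+I["t"];u=I["mtx"]@q;u=u/u[2];print("mat px",u,q[2],d[int(u[1])%420,int(u[0])%560])
E
```

```text
(0, 182, 47, 69) [645.  243.4  66.8  38.1  -6.4]
(269, 155, 24, 97) [610.    0.7  90.1  21.2 -10.6]
mat px [227.82501257 200.85972431   1.        ] 0.2915273942736763 0.28987768
```

View pics/w1.png

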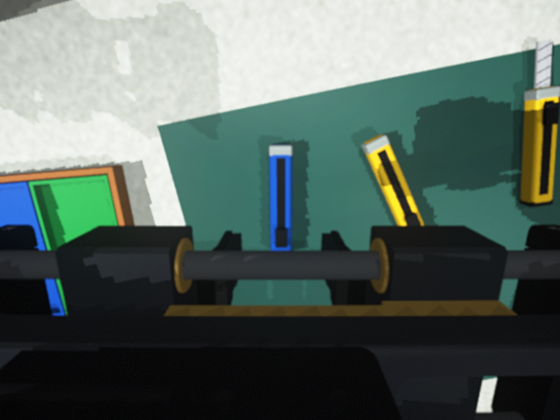

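The wrist picture shows the blue cutter between the fingers (269-293, 155-252), aligned with them; position and angle agree with the top view. Descend and grip.

Request:
{"op": "play_rows", "data": {
  "commands": "0.1 0 -1 0 0 0;0 0 -1 0 0 0;0 0 -1 0 0 0;0 0 -0.6 0 0 0;0 0 -0.3 0 0 0;0 0 0 0 0 0;0 0 0 0 0 0"
}}

```text
time_s: 3.25
tcp_pos: [0.6141, 0.0016, 0.008]
ee_rot: [[0.982, -0.19, 0.002], [-0.19, -0.982, 0.0], [0.002, -0.001, -1.0]]
wrist_force: [0.2, -0.8, 0.9]
gripper_width: 0.517
gripper_force: 0.0
```

Request:
{"op": "play_rows", "data": {
  "commands": "0 0 0 0 0 0;0 0 0 0 0 0;0 0 0 0 0 0;0 0 0 0 0 0;0 0 0 0 0 0;0 0 0 0 0 0",
  "grip": 5
}}

```text
time_s: 3.85
tcp_pos: [0.6135, 0.0009, 0.0069]
ee_rot: [[0.982, -0.191, 0.0], [-0.191, -0.982, -0.0], [0.0, -0.0, -1.0]]
wrist_force: [-1.9, 0.1, 3.0]
gripper_width: 0.224
gripper_force: 30.0
```

Request:
{"op": "play_rows", "data": {
  "commands": "0 0 0.5 0 0 0;0 0 1 0 0 0;0 0 1 0 0 0;0 0 0 0 0 0"
}}

```text
time_s: 4.25
tcp_pos: [0.6165, 0.0014, 0.0861]
ee_rot: [[0.982, -0.19, 0.009], [-0.19, -0.982, 0.001], [0.009, -0.003, -1.0]]
wrist_force: [1.1, 0.5, 0.2]
gripper_width: 0.222
gripper_force: 30.0
```

Request:
{"op": "play_rows", "data": {
  "commands": "0 0.5 0 0 0 0;0 0.9 0 0 0 0.1;0 0.9 0 0 0 0.1;0 0.9 0 0 0 0.1;0 0.9 0 0 0 0.1;0 0.9 0 0 0 0.1;0 0.9 0 0 0 0;0 0.9 0 0 0 0;0 0.9 0 0 0 0;0 0.7 0 0 0 0;0 0.35 0 0 0 0;0 0 0 0 0 0;0 0 0 0 0 0"
}}

```text
time_s: 5.55
tcp_pos: [0.613, 0.2628, 0.081]
ee_rot: [[0.993, -0.117, -0.001], [-0.117, -0.993, -0.001], [-0.001, 0.001, -1.0]]
wrist_force: [-0.4, -0.1, 0.0]
gripper_width: 0.227
gripper_force: 30.0
```

Descend 66 mm to about 0.015, settle, then release.

Request:
{"op": "play_rows", "data": {
  "commands": "0 0 -0.8 0 0 0;0 0 -0.8 0 0 0;0 0 -0.4 0 0 0;0 0 -0.2 0 0 0;0 0 0 0 0 0;0 0 0 0 0 0;0 0 0 0 0 0"
}}

```text
time_s: 6.25
tcp_pos: [0.6139, 0.2635, 0.0163]
ee_rot: [[0.993, -0.117, 0.001], [-0.117, -0.993, 0.001], [0.001, -0.001, -1.0]]
wrist_force: [-0.2, 0.3, -0.3]
gripper_width: 0.225
gripper_force: 30.0
```

Request:
{"op": "play_rows", "data": {
  "commands": "0 0 0 0 0 0;0 0 0 0 0 0;0 0 0 0 0 0;0 0 0 0 0 0",
  "grip": 28
}}

```text
time_s: 6.65
tcp_pos: [0.6134, 0.2635, 0.0156]
ee_rot: [[0.993, -0.117, 0.0], [-0.117, -0.993, 0.0], [0.0, -0.0, -1.0]]
wrist_force: [-0.2, 0.8, 0.1]
gripper_width: 0.322
gripper_force: 0.0
```

Request:
{"op": "play_rows", "data": {
  "commands": "0 0 0.5 0 0 0;0 0 1 0 0 0;0 0 1 0 0 0;0 0 0.6 0 0 0;0 0 0 0 0 0"
}}

```text
time_s: 7.15
tcp_pos: [0.6155, 0.2647, 0.1136]
ee_rot: [[0.993, -0.116, 0.008], [-0.116, -0.993, 0.004], [0.007, -0.005, -1.0]]
wrist_force: [-0.4, 0.1, 0.2]
gripper_width: 0.318
gripper_force: 0.0
```

```bash
python3 - <<'E'
from h import *
I=cams.camera_info("wrist"); p,d=cams.capture("wrist"); cv2.imwrite("pics/w2.png",p)
E
```

```text
(no output)
```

View pics/w2.png

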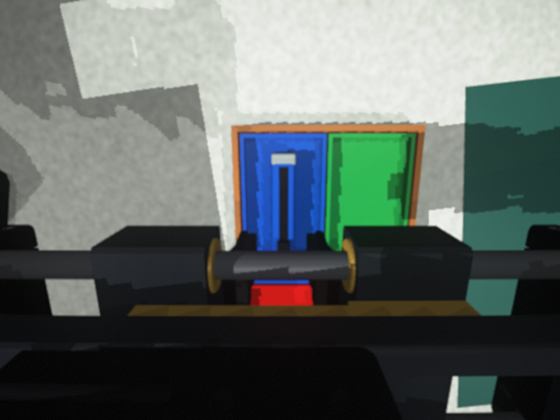

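Blue lies centred in its pocket (nose at (284,158), pocket cols 240-326). Next is yellow at (605,-105), 16.8°.

Request:
{"op": "play_rows", "data": {
  "commands": "0 -0.5 0 0 0 0;0 -0.9 0 0 0 0.25;0 -0.9 0 0 0 0.25;0 -0.9 0 0 0 0.25;0 -0.9 0 0 0 0.25;-0.1 -0.9 0 0 0 0.25;-0.1 -0.9 0 0 0 0.25;-0.1 -0.9 0 0 0 0.25;0 -0.9 0 0 0 0.25;0 -0.9 0 0 0 0.25;0 -0.9 0 0 0 0.25;0 -0.9 0 0 0 0.23;0 -0.9 0 0 0 0;0 -0.9 0 0 0 0;0 -0.6 0 0 0 0;0 -0.4 0 0 0 0;0 0 0 0 0 0;0 0 0 0 0 0",
  "grip": 45
}}

```text
time_s: 9.0
tcp_pos: [0.6038, -0.1325, 0.108]
ee_rot: [[0.958, 0.288, -0.001], [0.288, -0.958, 0.0], [-0.001, -0.001, -1.0]]
wrist_force: [-0.4, 0.4, 0.7]
gripper_width: 0.513
gripper_force: 0.0
```

```bash
python3 - <<'E'
from h import *
I=cams.camera_info("wrist"); p,d=cams.capture("wrist")
m=mask(p,"yellow"); cs,_=cv2.findContours(m,0,1)
for c in cs:
    if cv2.contourArea(c)>500: print(cv2.boundingRect(c),rect(ray_plane(c[:,0,:],I,.015)))
E
```

```text
(383, 180, 46, 47) [ 636.5 -236.    43.9   25.6   -2.6]
(237, 152, 27, 100) [ 601.1 -106.6   87.6   21.4   16.7]
```

Request:
{"op": "play_rows", "data": {
  "commands": "0.03 0.6 0 0 0 0;0 0.3 -0.8 0 0 0;0 0 -1 0 0 0;0 0 -0.9 0 0 0;0 0 -0.5 0 0 0;0 0 -0.2 0 0 0;0 0 0 0 0 0;0 0 0 0 0 0"
}}

```text
time_s: 9.85
tcp_pos: [0.6061, -0.1051, 0.0075]
ee_rot: [[0.957, 0.289, 0.002], [0.289, -0.957, -0.0], [0.002, 0.001, -1.0]]
wrist_force: [0.1, -0.5, 0.0]
gripper_width: 0.517
gripper_force: 0.0
```

Request:
{"op": "play_rows", "data": {
  "commands": "0 0 0 0 0 0;0 0 0 0 0 0;0 0 0 0 0 0;0 0 0 0 0 0;0 0 0 0 0 0;0 0 0 0 0 0",
  "grip": 5
}}

```text
time_s: 10.45
tcp_pos: [0.6054, -0.1056, 0.0069]
ee_rot: [[0.958, 0.288, 0.0], [0.288, -0.958, -0.0], [0.0, 0.0, -1.0]]
wrist_force: [-0.1, 0.1, 2.3]
gripper_width: 0.225
gripper_force: 30.0
```

Request:
{"op": "play_rows", "data": {
  "commands": "0 0 0.5 0 0 0;0 0 1 0 0 0;0 0 1 0 0 0;0 0 0 0 0 0;0 0 0 0 0 0"
}}

```text
time_s: 10.95
tcp_pos: [0.6053, -0.1054, 0.082]
ee_rot: [[0.958, 0.288, 0.001], [0.288, -0.958, 0.001], [0.001, -0.0, -1.0]]
wrist_force: [0.3, 0.1, -0.8]
gripper_width: 0.227
gripper_force: 30.0
```

Request:
{"op": "play_rows", "data": {
  "commands": "-0.38 0.864 0 0 0 -0.226;-0.38 0.864 0 0 0 -0.226;-0.38 0.864 0 0 0 -0.226;-0.38 0.864 0 0 0 -0.226;-0.38 0.864 0 0 0 -0.226;-0.38 0.864 0 0 0 -0.226;-0.38 0.864 0 0 0 -0.226;-0.38 0.864 0 0 0 -0.226;-0.38 0.864 0 0 0 -0.226;-0.38 0.864 0 0 0 -0.226;-0.38 0.864 0 0 0 -0.226;-0.38 0.864 0 0 0 -0.226;0 0 0 0 0 0;0 0 0 0 0 0;0 0 0 0 0 0"
}}

```text
time_s: 12.45
tcp_pos: [0.4681, 0.2045, 0.0808]
ee_rot: [[0.993, -0.115, -0.002], [-0.115, -0.993, -0.001], [-0.001, 0.001, -1.0]]
wrist_force: [0.1, -1.1, -0.5]
gripper_width: 0.226
gripper_force: 30.0
```

Request:
{"op": "play_rows", "data": {
  "commands": "0 0 -0.8 0 0 0;0 0 -0.8 0 0 0;0 0 -0.4 0 0 0;0 0 -0.22 0 0 0;0 0 0 0 0 0;0 0 0 0 0 0;0 0 0 0 0 0"
}}

```text
time_s: 13.15
tcp_pos: [0.4689, 0.2056, 0.0154]
ee_rot: [[0.993, -0.115, 0.001], [-0.115, -0.993, 0.001], [0.001, -0.001, -1.0]]
wrist_force: [-0.3, 0.4, -0.8]
gripper_width: 0.226
gripper_force: 30.0
```

Request:
{"op": "play_rows", "data": {
  "commands": "0 0 0 0 0 0;0 0 0 0 0 0;0 0 0 0 0 0;0 0 0 0 0 0",
  "grip": 28
}}

```text
time_s: 13.55
tcp_pos: [0.4685, 0.2055, 0.015]
ee_rot: [[0.993, -0.114, 0.0], [-0.114, -0.993, 0.0], [0.0, -0.0, -1.0]]
wrist_force: [0.3, 0.4, 0.2]
gripper_width: 0.315
gripper_force: 0.0
```

Request:
{"op": "play_rows", "data": {
  "commands": "0 0 0.5 0 0 0;0 0 1 0 0 0;0 0 1 0 0 0;0 0 0.6 0 0 0;0 0 0 0 0 0;0 0 0 0 0 0"
}}

```text
time_s: 14.15
tcp_pos: [0.4681, 0.2054, 0.1078]
ee_rot: [[0.993, -0.115, -0.0], [-0.115, -0.993, 0.0], [-0.0, -0.0, -1.0]]
wrist_force: [0.4, 0.4, -0.1]
gripper_width: 0.321
gripper_force: 0.0
```

Request:
{"op": "play_rows", "data": {
  "commands": "0.24 -0.99 0 0 0 0.025;0.24 -0.99 0 0 0 0.025;0.24 -0.99 0 0 0 0.025;0.24 -0.99 0 0 0 0.025;0.24 -0.99 0 0 0 0.025;0.24 -0.99 0 0 0 0.025;0.24 -0.99 0 0 0 0.025;0.24 -0.99 0 0 0 0.025;0.24 -0.99 0 0 0 0.025;0.24 -0.99 0 0 0 0.025;0.24 -0.99 0 0 0 0.025;0.24 -0.99 0 0 0 0.025;0.24 -0.99 0 0 0 0.025;0.24 -0.99 0 0 0 0.025;0.24 -0.99 0 0 0 0.025;0.24 -0.99 0 0 0 0.025;0.24 -0.99 0 0 0 0.025;0.24 -0.99 0 0 0 0.025;0.24 -0.99 0 0 0 0.025;0 0 0 0 0 0",
  "grip": 45
}}

```text
time_s: 16.15
tcp_pos: [0.6045, -0.3618, 0.1047]
ee_rot: [[0.999, -0.047, -0.003], [-0.047, -0.999, 0.001], [-0.003, -0.001, -1.0]]
wrist_force: [-0.0, 0.2, -0.7]
gripper_width: 0.519
gripper_force: 0.0
```

Request:
{"op": "play_rows", "data": {
  "commands": "0 0 0 0 0 0;0 0 0 0 0 0"
}}

```text
time_s: 16.35
tcp_pos: [0.6045, -0.3579, 0.1065]
ee_rot: [[0.999, -0.043, -0.002], [-0.043, -0.999, 0.001], [-0.002, -0.001, -1.0]]
wrist_force: [-0.2, -0.5, -0.3]
gripper_width: 0.515
gripper_force: 0.0
```

```bash
python3 - <<'E'
from h import *
I=cams.camera_info("wrist"); p,d=cams.capture("wrist")
m=mask(p,"green"); cs,_=cv2.findContours(m,0,1)
for c in cs:
    if cv2.contourArea(c)>500: print(cv2.boundingRect(c),rect(ray_plane(c[:,0,:],I,.015)))
E
```

```text
(269, 163, 29, 89) [ 6.052e+02 -3.600e+02  7.750e+01  2.090e+01  6.000e-01]
(259, 25, 245, 34) [ 732.5 -440.8  188.9    4.8   81.6]
```

Request:
{"op": "play_rows", "data": {
  "commands": "0.03 -0.07 -0.7 0 0 0;0 0 -1 0 0 0;0 0 -0.9 0 0 0;0 0 -0.5 0 0 0;0 0 -0.25 0 0 0;0 0 0 0 0 0;0 0 0 0 0 0"
}}

```text
time_s: 17.1
tcp_pos: [0.6072, -0.3612, 0.0088]
ee_rot: [[0.999, -0.043, 0.002], [-0.043, -0.999, -0.001], [0.002, 0.001, -1.0]]
wrist_force: [0.6, -0.2, 0.6]
gripper_width: 0.518
gripper_force: 0.0
```

Request:
{"op": "play_rows", "data": {
  "commands": "0 0 0 0 0 0;0 0 0 0 0 0;0 0 0 0 0 0;0 0 0 0 0 0;0 0 0 0 0 0;0 0 0 0 0 0",
  "grip": 5
}}

```text
time_s: 17.7
tcp_pos: [0.6063, -0.361, 0.0079]
ee_rot: [[0.999, -0.043, 0.0], [-0.043, -0.999, -0.0], [0.0, 0.0, -1.0]]
wrist_force: [-0.6, -0.4, 2.2]
gripper_width: 0.225
gripper_force: 29.7
```

Request:
{"op": "play_rows", "data": {
  "commands": "0 0 0.5 0 0 0;0 0 1 0 0 0;0 0 1 0 0 0;0 0 0 0 0 0;0 0 0 0 0 0"
}}

```text
time_s: 18.2
tcp_pos: [0.6066, -0.361, 0.0841]
ee_rot: [[0.999, -0.044, 0.002], [-0.044, -0.999, -0.0], [0.002, 0.0, -1.0]]
wrist_force: [-0.3, 0.7, -0.3]
gripper_width: 0.226
gripper_force: 29.7
```

Request:
{"op": "play_rows", "data": {
  "commands": "0 0.966 0 0 0 -0.025;0 0.966 0 0 0 -0.025;0 0.966 0 0 0 -0.025;0 0.966 0 0 0 -0.025;0 0.966 0 0 0 -0.025;0 0.966 0 0 0 -0.025;0 0.966 0 0 0 -0.025;0 0.966 0 0 0 -0.025;0 0.966 0 0 0 -0.025;0 0.966 0 0 0 -0.025;0 0.966 0 0 0 -0.025;0 0.966 0 0 0 -0.025;0 0.966 0 0 0 -0.025;0 0.966 0 0 0 -0.025;0 0.966 0 0 0 -0.025;0 0.966 0 0 0 -0.025;0 0.966 0 0 0 -0.025;0 0.966 0 0 0 -0.025;0 0.966 0 0 0 -0.025;0 0 0 0 0 0"
}}

```text
time_s: 20.2
tcp_pos: [0.6055, 0.1926, 0.0812]
ee_rot: [[0.994, -0.111, -0.001], [-0.111, -0.994, -0.0], [-0.001, 0.001, -1.0]]
wrist_force: [-0.4, -0.1, 0.0]
gripper_width: 0.228
gripper_force: 29.7
```

Request:
{"op": "play_rows", "data": {
  "commands": "0 0 0 0 0 0;0 0 0 0 0 0;0 0 -0.8 0 0 0;0 0 -0.8 0 0 0;0 0 -0.4 0 0 0;0 0 -0.24 0 0 0;0 0 0 0 0 0;0 0 0 0 0 0;0 0 0 0 0 0"
}}

```text
time_s: 21.1
tcp_pos: [0.6066, 0.1896, 0.0157]
ee_rot: [[0.993, -0.115, 0.001], [-0.115, -0.993, 0.0], [0.001, -0.001, -1.0]]
wrist_force: [-1.1, -1.3, -0.3]
gripper_width: 0.223
gripper_force: 29.9
```

Request:
{"op": "play_rows", "data": {
  "commands": "0 0 0 0 0 0;0 0 0 0 0 0;0 0 0 0 0 0;0 0 0 0 0 0",
  "grip": 28
}}

```text
time_s: 21.5
tcp_pos: [0.6062, 0.1897, 0.0153]
ee_rot: [[0.993, -0.114, 0.0], [-0.114, -0.993, 0.0], [0.0, -0.0, -1.0]]
wrist_force: [-0.4, -0.4, -0.8]
gripper_width: 0.32
gripper_force: 0.0
```

Request:
{"op": "play_rows", "data": {
  "commands": "0 0 0.5 0 0 0;0 0 1 0 0 0;0 0 1 0 0 0;0 0 0.6 0 0 0;0 0 0 0 0 0;0 0 0 0 0 0"
}}

```text
time_s: 22.1
tcp_pos: [0.606, 0.1898, 0.109]
ee_rot: [[0.993, -0.115, 0.001], [-0.115, -0.993, 0.001], [0.001, -0.001, -1.0]]
wrist_force: [0.2, 0.0, -0.0]
gripper_width: 0.321
gripper_force: 0.0
```

Request:
{"op": "play_rows", "data": {
  "commands": "-0.248 -0.972 0 0 0 0.076;-0.248 -0.972 0 0 0 0.076;-0.248 -0.972 0 0 0 0.076;-0.248 -0.972 0 0 0 0.076;-0.248 -0.972 0 0 0 0.076;-0.248 -0.972 0 0 0 0.076;-0.248 -0.972 0 0 0 0.076;-0.248 -0.972 0 0 0 0.076;-0.248 -0.972 0 0 0 0.076;-0.248 -0.972 0 0 0 0.076;-0.248 -0.972 0 0 0 0.076;-0.248 -0.972 0 0 0 0.076;-0.248 -0.972 0 0 0 0.076;-0.248 -0.972 0 0 0 0.076;-0.248 -0.972 0 0 0 0.076;-0.248 -0.972 0 0 0 0.076;-0.248 -0.972 0 0 0 0.076;-0.248 -0.972 0 0 0 0.076;-0.248 -0.972 0 0 0 0.076;0 0 0 0 0 0",
  "grip": 45
}}

```text
time_s: 24.1
tcp_pos: [0.463, -0.3666, 0.1066]
ee_rot: [[0.995, 0.098, -0.003], [0.098, -0.995, 0.001], [-0.003, -0.001, -1.0]]
wrist_force: [-0.5, 0.1, -0.2]
gripper_width: 0.518
gripper_force: 0.0
```

Request:
{"op": "play_rows", "data": {
  "commands": "0 0 0 0 0 0;0 0 0 0 0 0"
}}

```text
time_s: 24.3
tcp_pos: [0.4645, -0.3635, 0.1075]
ee_rot: [[0.995, 0.102, -0.002], [0.102, -0.995, 0.001], [-0.001, -0.001, -1.0]]
wrist_force: [-0.1, 0.5, -0.5]
gripper_width: 0.519
gripper_force: 0.0
```

```bash
python3 - <<'E'
from h import *
I=cams.camera_info("wrist"); p,d=cams.capture("wrist")
m=mask(p,"red"); cs,_=cv2.findContours(m,0,1)
for c in cs:
    if cv2.contourArea(c)>500: print(cv2.boundingRect(c),rect(ray_plane(c[:,0,:],I,.015)))
E
```

```text
(271, 165, 25, 87) [ 464.3 -365.3   76.9   20.4    5.4]
(521, 0, 39, 192) [ 574.8 -564.4  147.9   25.6   11.5]
```

Request:
{"op": "play_rows", "data": {
  "commands": "0 -0.03 -0.7 0 0 0;0 0 -1 0 0 0;0 0 -0.9 0 0 0;0 0 -0.5 0 0 0;0 0 -0.28 0 0 0;0 0 0 0 0 0;0 0 0 0 0 0"
}}

```text
time_s: 25.05
tcp_pos: [0.4656, -0.3651, 0.0076]
ee_rot: [[0.995, 0.103, 0.001], [0.103, -0.995, -0.001], [0.001, 0.001, -1.0]]
wrist_force: [0.7, 0.4, -0.1]
gripper_width: 0.516
gripper_force: 0.0
```

Request:
{"op": "play_rows", "data": {
  "commands": "0 0 0 0 0 0;0 0 0 0 0 0;0 0 0 0 0 0;0 0 0 0 0 0;0 0 0 0 0 0;0 0 0 0 0 0",
  "grip": 5
}}

```text
time_s: 25.65
tcp_pos: [0.4649, -0.3653, 0.0073]
ee_rot: [[0.995, 0.102, 0.0], [0.102, -0.995, -0.0], [0.0, 0.0, -1.0]]
wrist_force: [-0.4, 0.0, 2.4]
gripper_width: 0.226
gripper_force: 30.0
```

Request:
{"op": "play_rows", "data": {
  "commands": "0 0 0.5 0 0 0;0 0 1 0 0 0;0 0 1 0 0 0;0 0 0 0 0 0;0 0 0 0 0 0"
}}

```text
time_s: 26.15
tcp_pos: [0.4649, -0.3652, 0.0823]
ee_rot: [[0.995, 0.101, 0.001], [0.101, -0.995, -0.0], [0.001, 0.0, -1.0]]
wrist_force: [-0.2, 0.2, -0.9]
gripper_width: 0.226
gripper_force: 30.0
```

Request:
{"op": "play_rows", "data": {
  "commands": "0.02 0.99 0 0 0 -0.08;0.02 0.99 0 0 0 -0.08;0.02 0.99 0 0 0 -0.08;0.02 0.99 0 0 0 -0.08;0.02 0.99 0 0 0 -0.08;0.02 0.99 0 0 0 -0.08;0.02 0.99 0 0 0 -0.08;0.02 0.99 0 0 0 -0.08;0.02 0.99 0 0 0 -0.08;0.02 0.99 0 0 0 -0.08;0.02 0.99 0 0 0 -0.08;0.02 0.99 0 0 0 -0.08;0.02 0.99 0 0 0 -0.08;0.02 0.99 0 0 0 -0.08;0.02 0.99 0 0 0 -0.08;0.02 0.99 0 0 0 -0.08;0.02 0.99 0 0 0 -0.08;0.02 0.99 0 0 0 -0.08"
}}

```text
time_s: 27.95
tcp_pos: [0.4745, 0.17, 0.0804]
ee_rot: [[0.993, -0.114, -0.003], [-0.114, -0.993, -0.002], [-0.002, 0.002, -1.0]]
wrist_force: [0.7, -0.1, -0.2]
gripper_width: 0.225
gripper_force: 30.0
```

Request:
{"op": "play_rows", "data": {
  "commands": "0.01 0.99 0 0 0 0;0 0.99 0 0 0 0;0 0.8 0 0 0 0;0 0.6 0 0 0 0;0 0.29 0 0 0 0;0 0 0 0 0 0;0 0 0 0 0 0;0 0 0 0 0 0"
}}

```text
time_s: 28.75
tcp_pos: [0.4757, 0.2784, 0.0817]
ee_rot: [[0.993, -0.115, -0.001], [-0.115, -0.993, -0.001], [-0.001, 0.001, -1.0]]
wrist_force: [-0.4, 0.9, -1.0]
gripper_width: 0.228
gripper_force: 30.0
```

Request:
{"op": "play_rows", "data": {
  "commands": "0 0 -0.8 0 0 0;0 0 -0.8 0 0 0;0 0 -0.4 0 0 0;0 0 -0.24 0 0 0;0 0 0 0 0 0;0 0 0 0 0 0;0 0 0 0 0 0"
}}

```text
time_s: 29.45
tcp_pos: [0.4763, 0.2796, 0.0151]
ee_rot: [[0.993, -0.114, 0.001], [-0.114, -0.993, 0.001], [0.001, -0.001, -1.0]]
wrist_force: [-0.3, -0.1, -1.5]
gripper_width: 0.225
gripper_force: 30.0
```

Request:
{"op": "play_rows", "data": {
  "commands": "0 0 0 0 0 0;0 0 0 0 0 0;0 0 0 0 0 0;0 0 0 0 0 0",
  "grip": 28
}}

```text
time_s: 29.85
tcp_pos: [0.4759, 0.2795, 0.0147]
ee_rot: [[0.994, -0.114, 0.0], [-0.114, -0.994, 0.0], [0.0, -0.0, -1.0]]
wrist_force: [-0.2, 0.5, 0.1]
gripper_width: 0.317
gripper_force: 0.0
```

Request:
{"op": "play_rows", "data": {
  "commands": "0 0 0.5 0 0 0;0 0 1 0 0 0;0 0 1 0 0 0;0 0 1 0 0 0;0 -0.5 1 0 0 0;-0.5 -0.9 1 0 0 0;-0.7 -0.9 0 0 0 0;-0.7 -0.9 0 0 0 0;-0.5 -0.9 0 0 0 0;0 -0.9 0 0 0 0;0 -0.9 0 0 0 0;0 0 0 0 0 0;0 0 0 0 0 0"
}}

```text
time_s: 31.15
tcp_pos: [0.404, 0.1023, 0.1799]
ee_rot: [[0.993, -0.115, 0.001], [-0.115, -0.993, 0.001], [0.001, -0.001, -1.0]]
wrist_force: [0.5, -0.0, 0.1]
gripper_width: 0.321
gripper_force: 0.0
```

```bash
python3 - <<'E'
from h import *
for n in ("top","scene"):
    p,d=cams.capture(n); cv2.imwrite(f"pics/{n}1.png",p)
    if n=="top":
        I=cams.camera_info("top"); t=p
        for k in ("oyellow","oblue"): print(k,rect(ray_plane(blob(p,k[1:],*SEED[k],32),I,.014)))
        cv2.imwrite("pics/top1c.png",cv2.resize(p[120:275,115:465],(800,354),interpolation=cv2.INTER_CUBIC))
    else: cv2.imwrite("pics/scene1c.png",cv2.resize(p[140:250,280:430],(800,587),interpolation=cv2.INTER_CUBIC))
E
```

```text
oyellow [ 613.7 -237.6   91.9   21.7   -1.5]
oblue [ 457.  -120.2   91.7   21.8   17.1]
```

View pics/top1c.png

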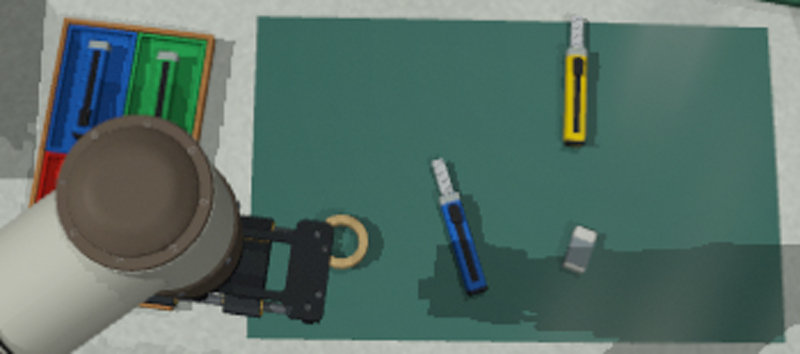

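View pics/scene1c.png

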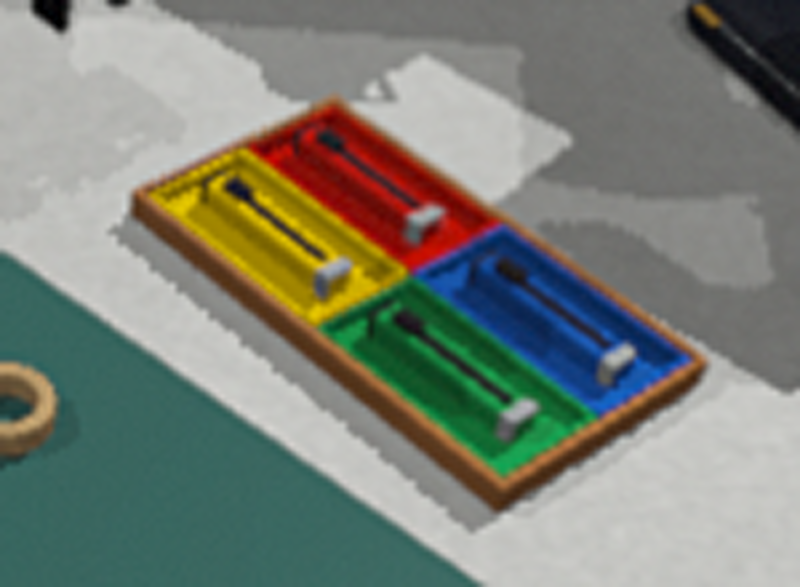

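In the scene crop, all four cutters lie flat and centred in their own pockets (noses at (422,222), (330,275), (515,418) and (615,362)). The open cutters have not moved, and the gripper is clear.

```bash
python3 -c "
from station import r
print(r.finish_job())"
```

```text
the job is handed in; nothing more can be done
None
```

I put all four closed cutters flat, slider up, in their own colour's pockets, left both open cutters where they lay, and handed the job in after about 31 s; the hand-in returned no verdict.

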